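# Wind the jar mill's run timer

### The job

Get the jar mill ready for its next run. First push its red mushroom stop in until it latches, so that the mill cannot start while you work at the panel; then, with the stop in, wind the clockwork run timer clockwise by its brass key, a part turn at a time, until it is fully wound and gives no further click, without forcing the key hard against the wound-up spring. When the key stands fully wound by itself, turn the red stop clockwise so that it springs back out, and leave the jar on the rollers and the cup, bowl and green tile beside the mill where they are.

Things in the scene. Friction and masses are not known exactly. Their poses are not given: they have to be found in the camera images.
- jar_mill: Jar mill, fixed, dark teal, 210 (x) x 240 (y) mm. Origin: middle of its underside; x to its back, y along its rollers. Its front panel slopes: 31 mm high in front, 75 mm behind, middle at (-0.066, 0, 0.053), normal (-0.469, 0, 0.883), 28 degrees from vertical. Key at y = +56 mm, stop at y = -56 mm; the green start button and lamp between are fixed. Rollers and jar lie behind, up to 120 mm high.
- key_grip (a point): Point to pinch on the brass winding key's axis, 28 mm off the panel. The frame turns with the key: z out of the panel along its axis, x along its width, y across its thickness. The two-lobed bow is 32 mm wide, 11 mm thick and stands 13 to 36 mm off the panel; it can be pinched across its thickness or, a quarter turn round, across its width. Below it: a shaft, 11 mm, and a bush 6 mm high.
- timer_key (a joint): Turn of the key, rad, growing clockwise seen from outside. A spring pulls it back (0.05 to 0.18 N m, 0.1 more to lift the click); a ratchet holds it each 30 degrees, at 0.03 + 0.52 n; let go before the next click (0.1 rad past that) it springs back. Fully wound: n = 9, 4.73, its click drops by 4.85. At 4.96 the coils bind, giving 0.2 rad per N m; past 5.06 (0.7 N m) it is forced.
- stop_top (a point): Middle of the top of the red mushroom stop, 36 mm off the panel when out, 28 mm when latched in. z out of the panel. The head is round, 39 mm in diameter, with white arrows; its ribbed rim, to be gripped, lies 6 to 14 mm below this point. Under it a yellow disc, 54 mm in diameter, 3 mm thick.
- stop_button (a joint): How far the stop is pushed in, m: 0 out, 0.010 hard in, 0.008 when it stands latched. Pushing takes about 5 N and must pass 0.008 to latch.
- stop_knob (a joint): Turn of the stop's head, rad, growing clockwise seen from outside, 0 to 0.9; sprung back to 0 (0.05 N m). Latched in, a turn past 0.6 frees the latch, and the stop springs out (5 N) when not held in.
- stain_jar: Blue screw-lid jar, 54 mm diameter, 62 mm long, loose, lying across the mill on the two rollers, its axis along them. Origin: middle of its bottom; z along its axis.
- speckle_cup: Bystander: loose speckled cup with green rim, 70 mm diameter, 91 mm high. Origin: middle of its underside.
- water_bowl: Bystander: loose green bowl, 86 mm diameter, 46 mm high. Origin: middle of its underside.
- tile_green: Bystander: loose green glaze test tile, 40 x 55 x 9 mm, lying flat. Origin: middle of its underside.
Mind the look-alikes: they are no part of the job. What is shaped like the stain_jar but purple is not meant.

How it is judged:
By the outcome, as a careful person would: the job done as asked, in the order asked, and still so for the second after the job is handed in, with the robot touching nothing.
It also fails if it takes over 72 s, if anything falls off the work surface, if the arm or the gripper's body presses on something with over 40 N, if the wrist force passes 120 N, or if a joint passes its speed limit or range.

### The arm

A 6-joint arm with a two-finger parallel gripper is mounted at the origin on a cart in front of the work surface, level with it; the furniture and walls round the work are solid. World frame = base frame: x ahead of the robot, y to its left, z up, the work surface at z = 0. Lengths are in m, angles in degrees, forces in N, time in s.
With the tool pointing down it reaches from about 0.35 to 0.725 m from the base axis. Payload 6 kg.
Tool frame: the origin (TCP) lies where the fingers leave the gripper's body, on its centre line; the fingertips stand 73 mm ahead of it and the grasp point (between the pads) lies 54 mm ahead of it; z points along the fingers, y is the line along which they close (so a half turn about z gives the same grasp; the last joint's range is limited). The gripper opens to 85 mm and grips with 20 to 120 N. Pads are 22 mm wide; open, the fingers measure 114 mm over their backs; the gripper's body (76 mm by 85 mm) begins 54 mm behind the grasp point. The pads swing forward as they close: fully open they stand 13 mm farther back than shut.
Start: joints at [85.01, 2.303, 4.859, 0, -92.561, -19.12], TCP at [0.245, 0.548, 0.304] pointing down, gripper open.
Joint ranges: [-146.85, 146.85], [-73.84, 115.35], [-62.03, 85.46], [-188.31, 113.3], [-161.28, -10.13], [-171.36, 171.36]. Speed limits (degrees/s): [147.25, 147.25, 172.46, 180, 180, 180].

### API

Orientations are given as [roll, pitch, yaw] about the fixed x, y, z axes, in that order (R = Rz(yaw) Ry(pitch) Rx(roll)).
In Python, from station import arm, hand, planner, sensors, read_camera, close_job gives the robot as it stands. The module is installed in compiled form; this text tells all that it offers. Calls block until the motion is done:
- arm.move_to(position, orientation): joint-space move of the TCP to a pose.
- arm.move_linear(position, ori=None, velocity=0.15, threshold=None): straight line of the TCP; ori=None keeps the orientation; velocity is the mean speed in m/s. With threshold (N) it stops when the force on the tool has changed by that much, and returns True; else False.
- arm.movej(angles): joint-space move.
- hand.release() and hand.gripper_close(effort=None): open the fingers fully, or close them until they stop; effort is the grip in N (None keeps the last).
- arm.sleep(seconds).
- planner.solve_ik(position, orientation): joint angles nearest the present ones, or None.
- sensors.sense(): the state.
- read_camera(name): name is "side" or "top" or "wrist"; returns a dict with "image" (420x560x3 uint8, blue, green, red), "z_map" (420x560 float32, m along the optical axis (not along the pixel's ray), 0 where there is no reading), "vfov" (degrees; the focal length in pixels is half the picture's height over the tangent of half this angle, whatever the lens; pixels are square), "cx", "cy" (the principal point, pixels), "k1" (the pictures are not rectified: a ray, as slopes to the right and down, at radius r is drawn at 1 + k1 r^2 times it, then the intrinsics apply), "R" (3x3) and "t" (3): a world point X has camera coordinates R X + t. Camera axes: x right, y down, z forward; pixel columns grow to the right and rows downward; lengths in m; the calibration is good to about 2 mm. A picture is of the moment at which its call begins.
A pose or a line that the arm cannot do raises arm.IKError and nothing moves.
- close_job(): hands the job in; it is judged then, once.
The state is a dict: "clock": time; "joint_positions": joint angles; "qd": joint speeds; "joint_efforts": joint torques, N m; "tcp_pos": TCP position; "orientation": TCP orientation; "wrist_force": force on the tool from outside, world axes, zero at the start; "moment": the same for the moment, N m; "grip_width": finger opening in m; "gripper_force": force on a finger pad.
Only numpy, scipy, OpenCV 4.12 (cv2) and the standard library are available. Lean on these libraries where they do the work, as an engineer would, in place of code of your own. Each camera call takes 0.05 s, during which the arm holds its last target. There are 200 camera calls.

## Working session

There is one attempt and no reset: what is moved stays moved. The work goes in short steps, each a Python script; the robot and the scene stay as the last script left them, time stands still between calls to the robot, and variables do not carry over. Pictures are saved under pics/ and viewed, at most 10 in all, crops included, and the job is handed in when it is done.

```bash
ls; mkdir -p pics; cat > cam.py <<'E'
import numpy as np, cv2
from station import arm, hand, planner, sensors, read_camera, close_job
def K(c):
    f=c["image"].shape[0]/2/np.tan(np.radians(c["vfov"]/2)); return f
def pix2world(c,u,v,z=None):
    """pixel + depth -> world (z_map if z None)"""
    f=K(c); d=np.array([u-c["cx"],v-c["cy"]])/f; s=d.copy()
    for _ in range(20): s=d/(1+c["k1"]*(s@s))
    if z is None: z=float(c["z_map"][int(round(v)),int(round(u))])
    return np.array(c["R"]).T@(np.array([s[0]*z,s[1]*z,z])-np.array(c["t"]))
def cloud(c):
    h,w=c["z_map"].shape; f=K(c)
    u,v=np.meshgrid(np.arange(w),np.arange(h)); d=np.stack([(u-c["cx"])/f,(v-c["cy"])/f],-1); s=d.copy()
    for _ in range(20): s=d/(1+c["k1"]*(s**2).sum(-1,keepdims=True))
    z=c["z_map"]; P=np.dstack([s*z[...,None],z])
    return (P-np.array(c["t"]))@np.array(c["R"])
def world2pix(c,X):
    p=np.array(c["R"])@X+np.array(c["t"]); s=p[:2]/p[2]; s=s*(1+c["k1"]*(s@s)); return s*K(c)+[c["cx"],c["cy"]]
E
python3 - <<'E'
from cam import *
import pickle
cs={n:read_camera(n) for n in("top","side")}
pickle.dump(cs,open("c0.pkl","wb"))
im=np.vstack([cs["top"]["image"],cs["side"]["image"]])
for n in cs: cv2.imwrite(f"pics/{n}0.png",cs[n]["image"]); print(n,cs[n]["vfov"],cs[n]["k1"],-np.array(cs[n]["R"]).T@cs[n]["t"])
print(sensors.sense())
E
```

```text
pics
top 43.777593701471666 -0.1371323683099298 [0.36738925 0.09772391 1.06898558]
side 55.960416993140065 -0.09416404096671305 [ 0.19452748 -0.54422674  0.50362901]
{'clock': 0.1, 'joint_positions': array([ 8.50088397e+01,  2.33734180e+00,  4.80865986e+00, -2.21100933e-02,
       -9.25604224e+01, -1.91181605e+01]), 'qd': array([-0.02344432, -0.13837796,  0.08553125,  0.00848582, -0.00805296,
        0.04500802]), 'joint_efforts': array([-4.78141825e-03, -3.69353306e+01,  3.48277795e+01,  6.95149362e+00,
       -4.55174493e-03,  2.91198894e-06]), 'tcp_pos': array([0.24496   , 0.54753729, 0.30296785]), 'orientation': array([ 1.79908576e+02, -8.31195651e-03, -2.41083436e+01]), 'wrist_force': array([-0.16959348,  0.35354238,  0.13757769]), 'moment': array([ 0.02070423, -0.02026536,  0.02449782]), 'gripper_force': 0.0, 'grip_width': 0.0851656506463557}
```

View pics/top0.png

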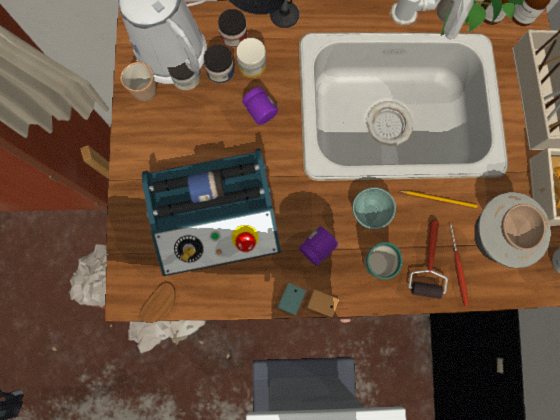

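View pics/side0.png

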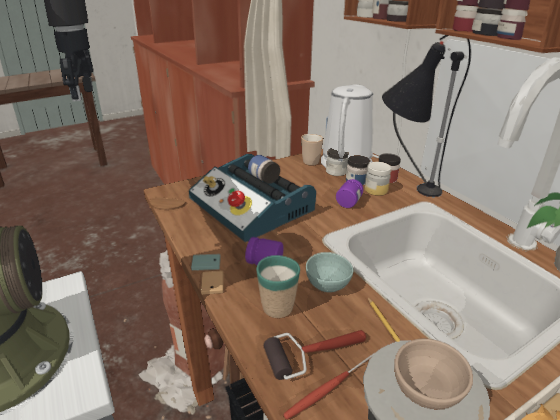

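The top view shows the mill's panel at about (217,240), the red stop near (246,241) and the key near (188,249). The jar is at (204,187). The purple jar (319,246), green tile (292,299) and wooden tile (323,303) are to the right. Next I'll measure the panel.

```bash
python3 - <<'E'
from cam import *
import pickle
cs=pickle.load(open("c0.pkl","rb"))
for n,box in (("top",(150,200,285,280)),("side",(185,165,265,235))):
    c=cs[n]; P=cloud(c); im=c["image"].astype(int); hsv=cv2.cvtColor(c["image"],cv2.COLOR_BGR2HSV).astype(int)
    m=np.zeros(P.shape[:2],bool); m[box[1]:box[3],box[0]:box[2]]=1; m&=c["z_map"]>0
    white=m&(hsv[...,1]<50)&(hsv[...,2]>120)
    Q=P[white]
    for _ in range(6):
        ctr=Q.mean(0); nn=np.linalg.svd(Q-ctr,full_matrices=False)[2][2]; nn*=np.sign(nn[2]); A=P[white]; Q=A[abs((A-ctr)@nn)<.004]
    print(n,"panel",len(Q),ctr.round(4),nn.round(4),"tilt",np.degrees(np.arccos(nn[2])).round(1),"yaw",np.degrees(np.arctan2(-nn[1],-nn[0])).round(2))
    red=m&((hsv[...,0]<8)|(hsv[...,0]>172))&(hsv[...,1]>150)&(hsv[...,2]>90)
    yel=m&(hsv[...,0]>22)&(hsv[...,0]<34)&(hsv[...,1]>150)&(hsv[...,2]>100)
    h=(P-ctr)@nn
    for k,mm in(("red",red),("yel",yel),("high",m&(h>.008)&(h<.06)&~red)):
        q=P[mm]; v,u=np.nonzero(mm)
        print(k,len(q),"uv",u.mean().round(1),v.mean().round(1),"med",np.median(q,0).round(4),"h",np.percentile(h[mm],[5,50,95]).round(4))
    # white rectangle corners
    pl=(m&(abs(h)<.004)&(white)).astype(np.uint8); pl=cv2.morphologyEx(pl,cv2.MORPH_CLOSE,np.ones((15,15)))
    cn=max(cv2.findContours(pl,0,2)[0],key=cv2.contourArea); r=cv2.minAreaRect(cn); b=cv2.boxPoints(r)
    for u,v in b:
        f=pix2world(c,u,v,1.0); o=-np.array(c["R"]).T@c["t"]; d=f-o; X=o+d*((ctr-o)@nn)/(d@nn); print(np.round([u,v],1),X.round(4))
c=cs["top"]; crop=c["image"][195:285,140:290]; a=cv2.resize(crop,None,fx=5,fy=5,interpolation=cv2.INTER_CUBIC); cv2.imwrite("pics/t1.png",a)
E
```

```text
top panel 3243 [0.4896 0.2037 0.0559] [-0.4623 -0.0837  0.8828] tilt 28.0 yaw 10.26
red 252 uv 244.9 241.7 med [0.4833 0.1496 0.0864] h [0.0288 0.0337 0.0375]
yel 210 uv 242.7 232.3 med [0.5073 0.1535 0.0626] h [-0.0005  0.0021  0.0052]
high 218 uv 208.9 249.1 med [0.469  0.2507 0.0831] h [0.0127 0.0318 0.0366]
[154.6 233.1] [0.5052 0.3238 0.0755]
[269.6 210.1] [0.5451 0.1013 0.0753]
[277.8 251. ] [0.4695 0.087  0.0343]
[162.8 274. ] [0.4288 0.3157 0.0347]
side panel 1568 [0.4892 0.1937 0.0541] [-0.4655 -0.0817  0.8812] tilt 28.2 yaw 9.96
red 174 uv 235.8 198.4 med [0.4805 0.1401 0.0808] h [0.0226 0.0327 0.0363]
yel 115 uv 241.4 207.3 med [0.4912 0.142  0.0525] h [0.0006 0.0025 0.0042]
high 168 uv 222.1 184.3 med [0.467  0.2494 0.0801] h [0.0087 0.0284 0.0358]
[190.1 190.8] [0.4284 0.3094 0.0328]
[216.5 156.1] [0.5226 0.3597 0.0872]
[272.1 198.3] [0.5507 0.1081 0.0787]
[245.8 233. ] [0.4708 0.0762 0.0335]
```

View pics/t1.png

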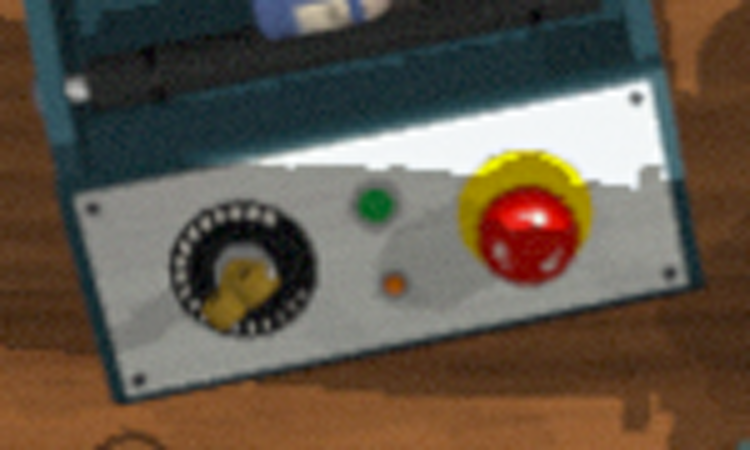

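```bash
cat > mill.py <<'E'
from cam import *
from scipy.spatial.transform import Rotation as Rn
yaw=np.radians(10.15); t=np.radians(28)
n=np.array([-np.sin(t)*np.cos(yaw),-np.sin(t)*np.sin(yaw),np.cos(t)])   # out of panel
py=np.array([-np.sin(yaw),np.cos(yaw),0]); px=np.cross(py,n)             # panel y; up-slope
C=np.array([.4872,.2065,.0550])
def ori(phi):
    """tool z into the panel, tool y at phi deg from py towards px (counter-clockwise from py to -px is negative)"""
    a=np.radians(phi); y=np.cos(a)*py+np.sin(a)*px; z=-n
    return Rn.from_matrix(np.c_[np.cross(y,z),y,z]).as_euler("xyz",degrees=True)
def at(x,y,h): return C+x*px+y*py+h*n
def loc(X): d=np.asarray(X)-C; return np.array([d@px,d@py,d@n])
E
python3 - <<'E'
from mill import *
print(px)
for y in(.056,-.056,0):
  for h in (.082,.2):
    for phi in range(-180,180,30):
      q=planner.solve_ik(at(0,y,h),ori(phi)); print(y,h,phi,None if q is None else np.round(q,0))
c=read_camera("wrist"); s=sensors.sense(); Rt=Rn.from_euler("xyz",s["orientation"],degrees=True).as_matrix()
o=-np.array(c["R"]).T@c["t"]; print("cam in tool",Rt.T@(o-s["tcp_pos"]),"axis",Rt.T@np.array(c["R"])[2],"camx",Rt.T@np.array(c["R"])[0],c["vfov"])
E
```

```text
[0.86912926 0.15559815 0.46947156]
0.056 0.082 -180 [ 63. -29. -52.  28. -52.  22.]
0.056 0.082 -150 [ 63. -29. -52.  28. -52.  -8.]
0.056 0.082 -120 [ 63. -29. -52.  28. -52. -38.]
0.056 0.082 -90 [ 63. -29. -52.  28. -52. -68.]
0.056 0.082 -60 [ 63. -29. -52.  28. -52. -98.]
0.056 0.082 -30 [  63.  -29.  -52.   28.  -52. -128.]
0.056 0.082 0 [  63.  -29.  -52.   28.  -52. -158.]
0.056 0.082 30 None
0.056 0.082 60 [ 63. -29. -52.  28. -52. 142.]
0.056 0.082 90 [ 63. -29. -52.  28. -52. 112.]
0.056 0.082 120 [ 63. -29. -52.  28. -52.  82.]
0.056 0.082 150 [ 63. -29. -52.  28. -52.  52.]
0.056 0.2 -180 [ 72. -42. -48.  26. -71.  22.]
0.056 0.2 -150 [ 72. -42. -48.  26. -71.  -8.]
0.056 0.2 -120 [ 72. -42. -48.  26. -71. -38.]
0.056 0.2 -90 [ 72. -42. -48.  26. -71. -68.]
0.056 0.2 -60 [ 72. -42. -48.  26. -71. -98.]
0.056 0.2 -30 [  72.  -42.  -48.   26.  -71. -128.]
0.056 0.2 0 [  72.  -42.  -48.   26.  -71. -158.]
0.056 0.2 30 None
0.056 0.2 60 [ 72. -42. -48.  26. -71. 142.]
0.056 0.2 90 [ 72. -42. -48.  26. -71. 112.]
0.056 0.2 120 [ 72. -42. -48.  26. -71.  82.]
0.056 0.2 150 [ 7
[... 1622 characters left out ...]
150 [ 57. -34. -55.  26. -52.  60.]
0 0.2 -180 [ 67. -47. -51.  24. -72.  29.]
0 0.2 -150 [ 67. -47. -51.  24. -72.  -1.]
0 0.2 -120 [ 67. -47. -51.  24. -72. -31.]
0 0.2 -90 [ 67. -47. -51.  24. -72. -61.]
0 0.2 -60 [ 67. -47. -51.  24. -72. -91.]
0 0.2 -30 [  67.  -47.  -51.   24.  -72. -121.]
0 0.2 0 [  67.  -47.  -51.   24.  -72. -151.]
0 0.2 30 None
0 0.2 60 [ 67. -47. -51.  24. -72. 149.]
0 0.2 90 [ 67. -47. -51.  24. -72. 119.]
0 0.2 120 [ 67. -47. -51.  24. -72.  89.]
0 0.2 150 [ 67. -47. -51.  24. -72.  59.]
cam in tool [ 0.0760441   0.00119921 -0.06926952] axis [-2.94326392e-01  5.60456794e-04  9.55704798e-01] camx [ 2.44625912e-04  9.99999839e-01 -5.11095940e-04] 58.32262324405667
```

```bash
python3 - <<'E'
from mill import *
import pickle
arm.move_to(at(0,.045,.19),ori(-180)); a=read_camera("wrist"); s1=sensors.sense(); hand.gripper_close(30)
arm.move_linear(at(0,-.056,.16),velocity=.15); b=read_camera("wrist"); s2=sensors.sense()
pickle.dump([a,b],open("w.pkl","wb"))
print(s1["clock"],s2["clock"],s2["wrist_force"],s2["moment"],s2["grip_width"],s1["joint_positions"].round(1))
print(loc(s1["tcp_pos"]),loc(s2["tcp_pos"]))
for c in(a,b):
    P=cloud(c); hsv=cv2.cvtColor(c["image"],cv2.COLOR_BGR2HSV).astype(int); L=np.stack([(P-C)@px,(P-C)@py,(P-C)@n],-1)
    m=(c["z_map"]>0)&(abs(L[...,0])<.045)&(abs(L[...,1])<.12)
    w=m&(abs(L[...,2])<.006)&(hsv[...,1]<50)&(hsv[...,2]>100); Q=P[w]; cc=Q.mean(0); nn=np.linalg.svd(Q-cc,full_matrices=False)[2][2]; nn*=np.sign(nn[2])
    print("plane",len(Q),loc(cc).round(4),nn.round(4),n.round(4),"tilt",np.degrees(np.arccos(nn[2])),"yaw",np.degrees(np.arctan2(-nn[1],-nn[0])))
    red=m&((hsv[...,0]<8)|(hsv[...,0]>172))&(hsv[...,1]>150)&(hsv[...,2]>80)&(L[...,2]>.02)
    yel=m&(hsv[...,0]>24)&(hsv[...,0]<34)&(hsv[...,1]>150)&(L[...,1]<0)&(abs(L[...,2])<.008)
    brass=m&(L[...,2]>.012)&(L[...,1]>.02)
    for k,mm in(("red",red),("yel",yel),("key",brass)):
        q=L[mm]; v,u=np.nonzero(mm)
        if len(q): print(k,len(q),"uv",u.mean().round(1),v.mean().round(1),"ext",np.percentile(q,[1,50,99],axis=0).round(4).tolist())
cv2.imwrite("pics/w1.png",a["image"]);cv2.imwrite("pics/w2.png",b["image"])
E
```

```text
1.55 3.2167 [-0.23705122 -0.21810685  0.6987806 ] [-2.55677072e-01  1.29842376e+00 -1.08427041e-03] -0.00010670329973106588 [ 70.2 -42.  -49.3  25.7 -69.8  23.7]
[0.00057595 0.04575806 0.19069629] [ 0.00017749 -0.05553622  0.16023272]
plane 25602 [ 0.0025  0.0025 -0.0012] [-0.4624 -0.0831  0.8828] [-0.4621 -0.0827  0.8829] tilt 28.020468717867246 yaw 10.186783913608398
red 2522 uv 424.6 209.3 ext [[-0.0171, -0.0719, 0.022], [0.0026, -0.0525, 0.0326], [0.0182, -0.0373, 0.0352]]
yel 816 uv 393.6 199.2 ext [[-0.0252, -0.0775, -0.0004], [-0.002, -0.0391, 0.0011], [0.0251, -0.0303, 0.0026]]
key 24010 uv 151.0 368.0 ext [[-0.0081, 0.0214, 0.0291], [0.0112, 0.0845, 0.1879], [0.0182, 0.1121, 0.2065]]
plane 31254 [ 0.0037 -0.0005 -0.0012] [-0.4621 -0.0841  0.8828] [-0.4621 -0.0827  0.8829] tilt 28.01573764815348 yaw 10.308165349644689
red 3158 uv 271.6 224.3 ext [[-0.0156, -0.0742, 0.0236], [0.0032, -0.056, 0.0327], [0.0183, -0.0384, 0.0353]]
yel 13 uv 305.6 215.4 ext [[-0.0122, -0.0817, 0.0001], [-0.002, -0.079, 0.0013], [0.0219, -0.0656, 0.0024]]
key 1121 uv 81.5 225.9 ext [[-0.0095, 0.0399, 0.0126], [0.0016, 0.0517, 0.0322], [0.0108, 0.0682, 0.0348]]
```

View pics/w1.png

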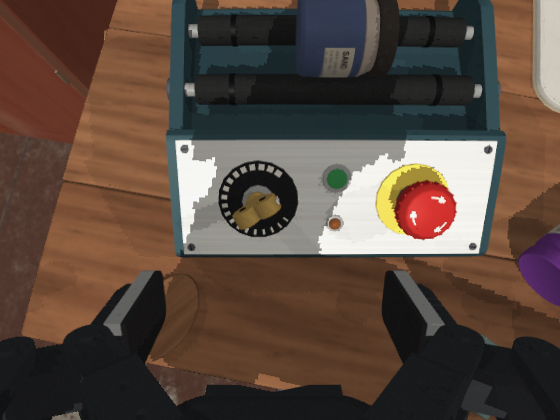

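View pics/w2.png

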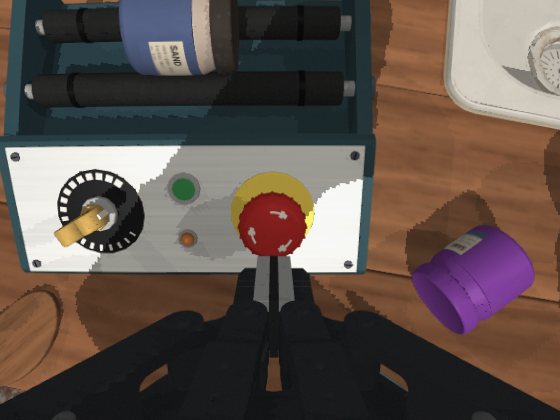

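```bash
python3 - <<'E'
from mill import *
import pickle
a,b=pickle.load(open("w.pkl","rb"))
S=[[(184,149),(488,149),(191,247),(473,247)],[(15,157),(355,156),(37,263),(348,265)]]
dial=[(258,199),(100,211)]; 
def onplane(c,u,v,h):
    o=-np.array(c["R"]).T@c["t"]; d=pix2world(c,u,v,1.)-o; p=C+h*n; return loc(o+d*(((p-o)@n)/(d@n)))
for c,sc,dl in zip((a,b),S,dial):
    g=cv2.cvtColor(c["image"],cv2.COLOR_BGR2GRAY); pts=[]
    for u,v in sc:
        w=np.clip(120-g[v-6:v+7,u-6:u+7].astype(float),0,None); yy,xx=np.mgrid[-6:7,-6:7]; pts.append(onplane(c,u+(w*xx).sum()/w.sum(),v+(w*yy).sum()/w.sum(),-.0012))
    pts=np.array(pts); print("screws",pts[:,:2].round(4).tolist(),"mean",pts.mean(0).round(4))
    print("dial",onplane(c,*dl,-.0012).round(4))
    P=cloud(c); L=np.stack([(P-C)@px,(P-C)@py,(P-C)@n],-1); hsv=cv2.cvtColor(c["image"],cv2.COLOR_BGR2HSV).astype(int)
    red=((hsv[...,0]<8)|(hsv[...,0]>172))&(hsv[...,1]>120)&(hsv[...,2]>60)&(abs(L[...,1]+.055)<.03)&(abs(L[...,0])<.04)&(L[...,2]>.02)
    r=cv2.morphologyEx(red.astype(np.uint8),cv2.MORPH_CLOSE,np.ones((9,9)))>0
    q=L[r&(L[...,2]>.02)]; A=np.c_[q[:,:2],np.ones(len(q))]
    # paraboloid/sphere cap fit for the dome: apex
    M=np.c_[(q[:,:2]**2).sum(1),q[:,:2],np.ones(len(q))]; k=np.linalg.lstsq(M,q[:,2],rcond=None)[0]; ap=-k[1:3]/2/k[0]
    print("red minmax",q.min(0).round(4),q.max(0).round(4),"circle",cv2.minEnclosingCircle(q[:,:2].astype(np.float32)),"apex",ap.round(4),"top",k[3]+k[1:3]@ap/2)
    bm=(hsv[...,0]>10)&(hsv[...,0]<32)&(hsv[...,1]>60)&(L[...,2]>.024)&(L[...,2]<.045)&(np.hypot(L[...,0],L[...,1]-.054)<.028)
    q=L[bm]; print("key",len(q),cv2.minAreaRect((q[:,:2]*1000).astype(np.float32)),"med",np.median(q,0).round(4),"mid",((q.min(0)+q.max(0))/2).round(4),"PCA",np.degrees(np.arctan2(*np.linalg.svd((q-q.mean(0))[:,:2],full_matrices=False)[2][0])), "h",np.percentile(q[:,2],[5,95]))
E
```

```text
screws [[0.0362, 0.1066], [0.0361, -0.1078], [-0.0382, 0.1066], [-0.0383, -0.1082]] mean [-0.0011 -0.0007 -0.0012]
dial [-0.0006  0.0554 -0.0012]
red minmax [-0.0202 -0.0754  0.0202] [0.0755 0.044  0.2602] circle ((0.0315927229821682, -0.014172066003084183), 0.07298600673675537) apex [ 0.0031 -0.0514] top 0.02893240056883304
key 881 ((-0.49852752685546875, 55.57129669189453), (11.350754737854004, 32.19020462036133), 29.20161247253418) med [0.0007 0.0553 0.0323] mid [-0.0002  0.0554  0.0298] PCA 151.67132923265123 h [0.02639199 0.03423935]
screws [[0.0361, 0.1068], [0.0361, -0.1076], [-0.0381, 0.1067], [-0.0381, -0.1077]] mean [-0.001  -0.0004 -0.0012]
dial [-0.0002  0.0559 -0.0012]
red minmax [-0.0173 -0.0755  0.02  ] [ 0.0751 -0.037   0.2297] circle ((0.02857271023094654, -0.05603968724608421), 0.046645719558000565) apex [ 0.0019 -0.0563] top 0.026463593592239626
key 992 ((-0.35976505279541016, 54.53968048095703), (11.316071510314941, 30.938575744628906), 29.38079071044922) med [0.001  0.0524 0.0325] mid [0.0005 0.054  0.0297] PCA 150.86865336746712 h [0.02718523 0.03425701]
```

Both wrist views agree. The stop head is at w1 (425,209) / w2 (272,224), and the key bow is tilted down-left at w1 (258,210) / w2 (82,226). The panel screws fix the centre, so I'll correct the frame and push the stop.

```bash
cat >> mill.py <<'E'
C=C-.0007*px-.0006*py-.0012*n
KEY,STOP=(.0003,.0558),(.0,-.0560)
E
python3 - <<'E'
from mill import *
arm.move_linear(at(*STOP,.120),ori(-180),velocity=.1)
f0=sensors.sense()["wrist_force"]
hit=arm.move_linear(at(*STOP,.097),velocity=.025,threshold=16)
s=sensors.sense(); print(hit,loc(s["tcp_pos"]).round(4),(s["wrist_force"]-f0)@n,s["clock"])
arm.move_linear(at(*STOP,.150),velocity=.15); hand.release()
s=sensors.sense(); print(s["clock"],s["wrist_force"])
c=read_camera("wrist"); cv2.imwrite("pics/w3.png",c["image"])
P=cloud(c); L=np.stack([(P-C)@px,(P-C)@py,(P-C)@n],-1); r=np.hypot(L[...,0],L[...,1]+.056)
for R in (.004,.010,.016): m=(abs(r-R)<.002)&(L[...,2]<.05)&(L[...,2]>0); print(R,m.sum(),np.percentile(L[...,2][m],[5,50,95]).round(4) if m.sum() else "")
E
```

```text
True [ 0.0007 -0.056   0.0986] 9.962400876582416 4.625
5.9 [-0.03897972 -0.06235957  0.06439234]
0.004 320 [0.0272 0.0282 0.0291]
0.01 774 [0.0265 0.0276 0.0287]
0.016 1262 [0.0023 0.0255 0.027 ]
```

```bash
python3 - <<'E'
from mill import *
def mz(): s=sensors.sense(); return round(float(s["moment"]@n),3)
print("base0",mz())
arm.move_to(at(*KEY,.15),ori(61)); s=sensors.sense(); print(s["clock"],s["joint_positions"].round(1),"base1",mz())
arm.move_linear(at(*KEY,.082),velocity=.1); s=sensors.sense(); f0=s["wrist_force"]; print(s["clock"],loc(s["tcp_pos"]).round(4),"base2",mz(),f0.round(2))
c=read_camera("wrist"); cv2.imwrite("pics/w4.png",c["image"])
hand.gripper_close(60); s=sensors.sense(); df=s["wrist_force"]-f0
print(s["clock"],s["grip_width"],s["gripper_force"],"dF px,py,n",(df@px).round(1),(df@py).round(1),(df@n).round(1),mz())
q=s["joint_positions"].copy()
if abs(s["grip_width"]-.011)<.004:
  for i in range(10):
    q[5]-=4; arm.movej(q); s=sensors.sense(); df=s["wrist_force"]-f0
    print(round(s["clock"],2),s["joint_positions"][5].round(1),mz(),np.round([df@px,df@py,df@n],1),loc(s["tcp_pos"]).round(4))
E
```

```text
base0 0.031
7.5417 [ 67.9 -37.1 -50.7  26.4 -63.2 141.9] base1 -0.063
8.375 [0.0007 0.0559 0.0825] base2 -0.016 [-0.79 -0.14 -0.02]
9.1 0.009955254602570962 62.03439091332257 dF px,py,n 3.8 0.9 -2.4 -0.01
9.35 137.6 0.092 [ 1.8  0.1 -0.2] [0.0008 0.0561 0.0823]
9.6 133.7 0.096 [0.7 0.4 1.1] [0.0007 0.0561 0.0823]
9.85 129.7 0.092 [-2.5  0.5  2.6] [0.0006 0.056  0.0823]
10.1 125.7 0.14 [-2.6  0.1  4. ] [0.0006 0.056  0.0823]
10.35 121.7 0.106 [-4.2  0.5  6.2] [0.0005 0.056  0.0823]
10.6 117.6 -0.763 [-5.1 -0.   6.6] [0.0003 0.056  0.0822]
10.85 113.6 -0.285 [-5.7 -0.3  7.9] [0.0003 0.056  0.0822]
11.1 109.7 0.077 [-7.5 -0.9  9.3] [0.0002 0.056  0.0822]
11.35 105.7 0.087 [-8.3 -0.2 10.5] [0.0002 0.056  0.0822]
11.6 101.7 0.077 [-9.6  1.  10. ] [0.0001 0.056  0.0822]
```

View pics/w4.png

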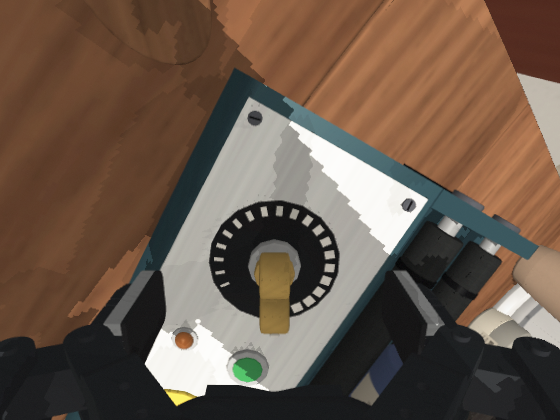

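The picture shows the key bow at (275,290), centred between the open fingers. The grip is good at a width of 10 mm. I'll keep turning and watch the torque.

```bash
cat > turn.py <<'E'
from mill import *
import sys
def turn(end,step):
    q=sensors.sense()["joint_positions"].copy(); bad=0
    while (q[5]-end)*np.sign(step)>0.01:
        q[5]-=step; arm.movej(q); s=sensors.sense(); m=s["moment"]@n; f=s["wrist_force"]
        print(round(s["clock"],2),s["joint_positions"][5].round(1),m.round(3),np.round([f@px,f@py,f@n],1))
        if m>.38:
            arm.sleep(.1); m=sensors.sense()["moment"]@n
            if m>.38: print("STOP torque",m); break
E
python3 - <<'E'
from turn import *
turn(42,3)
s=sensors.sense(); print(s["grip_width"],s["gripper_force"],loc(s["tcp_pos"]))
E
```

```text
11.85 98.9 0.122 [-5.   1.   7.3]
12.1 95.9 0.133 [-5.8  0.2  7.1]
12.35 92.9 0.159 [-6.4  0.9  9. ]
12.6 89.9 0.16 [-7.6  1.4  9.3]
12.85 86.9 0.092 [-8.1  1.5  9.7]
13.1 83.9 0.047 [-8.4  0.2 10.8]
13.35 80.9 0.037 [-9.3  0.9 10.4]
13.6 77.9 0.21 [-9.3  1.2 11.7]
13.85 74.9 0.172 [-10.8   1.5  12.1]
14.1 71.9 0.146 [-11.6   2.8  12.8]
14.35 68.9 0.184 [-12.1   2.8  13.6]
14.6 65.9 0.166 [-12.8   2.   14. ]
14.85 62.9 0.178 [-12.9   3.4  12.7]
15.1 59.9 0.17 [-13.4   3.6  14.5]
15.35 56.9 0.161 [-14.7   3.6  15.5]
15.6 53.9 0.043 [-14.4   3.8  14.3]
15.85 50.9 0.09 [-15.1   4.4  15.8]
16.1 47.9 0.146 [-15.4   4.9  15.7]
16.35 44.9 0.131 [-14.7   4.9  15.6]
16.6 41.9 0.168 [-15.8   4.7  15.9]
0.009966417944223933 64.70797494985163 [-0.00086736  0.0568892   0.08217917]
```

```bash
cat > look.py <<'E'
from mill import *
def keylook(name=None):
    c=read_camera("wrist")
    if name: cv2.imwrite(name,c["image"])
    P=cloud(c); L=np.stack([(P-C)@px,(P-C)@py,(P-C)@n],-1); hsv=cv2.cvtColor(c["image"],cv2.COLOR_BGR2HSV).astype(int)
    bm=(hsv[...,0]>10)&(hsv[...,0]<32)&(hsv[...,1]>60)&(L[...,2]>.024)&(L[...,2]<.045)&(np.hypot(L[...,0],L[...,1]-.056)<.022)
    q=L[bm]; r=cv2.minAreaRect((q[:,:2]*1000).astype(np.float32)); a=np.degrees(np.arctan2(*np.linalg.svd((q-q.mean(0))[:,:2],full_matrices=False)[2][0]))
    (w,h),ang=r[1],r[2]; phi=90-ang if w>h else -ang
    print("key n",len(q),"centre",np.round(r[0],1),"size",np.round(r[1],1),"long phi rect",round(phi,1),"pca",round((a+90)%180-90,1)); return phi
E
python3 - <<'E'
from look import *
hand.release(); s=sensors.sense(); print(s["clock"],loc(s["tcp_pos"]).round(4),(s["moment"]@n).round(3))
keylook()
arm.move_linear(at(*KEY,.135),velocity=.15); keylook("pics/w5.png"); s=sensors.sense(); print(s["clock"],s["joint_positions"].round(1),loc(s["tcp_pos"]).round(4))
E
```

```text
17.3167 [0.0001 0.0559 0.0822] 0.059
key n 2525 centre [ 0.4 56.4] size [31.8 11.5] long phi rect 61.1 pca 60.2
key n 1378 centre [ 0.6 56.3] size [31.2 11.2] long phi rect 60.6 pca 60.3
17.9167 [ 66.7 -35.4 -51.3  26.6 -60.7  42.2] [-0.0004  0.0557  0.134 ]
```

View pics/w5.png

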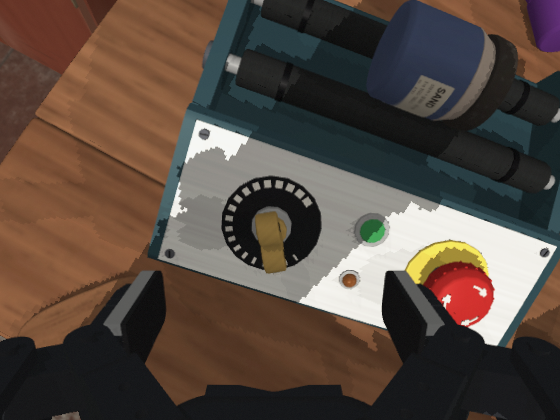

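The key moved exactly 90° (3 clicks), from -29° to 61°, and the ratchet is holding it. Its bow is at (270,240), the stop stays latched at (459,293), and the jar hasn't moved. I'll regrip centred and keep winding under the torque guard.

```bash
python3 - <<'E'
from look import *
tgt=np.array([.0005,.0564,.082])
arm.move_linear(at(.001,.0567,.095),ori(151-.0),velocity=.1)
e=tgt[:2]-loc(sensors.sense()["tcp_pos"])[:2]
cmd=np.array([.001,.0567])+e
arm.move_linear(at(*cmd,.082),velocity=.1)
s=sensors.sense(); f0=s["wrist_force"]; print(s["clock"],loc(s["tcp_pos"]).round(4),s["joint_positions"].round(1))
hand.gripper_close(60); s=sensors.sense(); f=s["wrist_force"]; m0=s["moment"]@n; print(s["grip_width"],s["gripper_force"],np.round([f@px,f@py,f@n],1),m0.round(3))
assert abs(s["grip_width"]-.010)<.003
q=s["joint_positions"].copy(); r=q[5]; stop=False; hist=[]
offs=[6,12,18,24]+[29.8*k+d for k in range(1,7) for d in (3,8,9.5,11,12.5,14,15.5,17,23)]
for o in offs:
    if r-o<-170: print("range"); break
    q[5]=r-o; arm.movej(q); s=sensors.sense(); m=s["moment"]@n; f=s["wrist_force"]
    hist.append((o,round(m,2)))
    if m>.36:
        m=sensors.sense()["moment"]@n; arm.sleep(.06); m2=sensors.sense()["moment"]@n; hist.append(("re",round(m2,2)))
        if m2>.36: print("STOP",o,m,m2); stop=True; break
    if np.linalg.norm(f)>45 or s["clock"]>45: print("abort",f,s["clock"]); break
print([(round(a,1) if a!="re" else a,float(b)) for a,b in hist]); print(s["clock"],np.round([f@px,f@py,f@n],1),loc(s["tcp_pos"]).round(4),s["joint_positions"][5])
E
```

```text
18.75 [0.0006 0.0566 0.0821] [ 62.9 -28.9 -52.5  28.3 -52.2  51.4]
0.009900468976403265 59.093716093339026 [-7.4  3.4  8.6] 0.016
STOP 134.7 0.6633887182358827 0.6051288581191365
[(6, 0.17), (12, 0.1), (18, 0.19), (24, -0.3), (32.8, 0.1), (37.8, 0.21), (39.3, 0.24), (40.8, 0.19), (42.3, 0.17), (43.8, 0.22), (45.3, 0.14), (46.8, 0.21), (52.8, -0.79), (62.6, 0.17), (67.6, 0.14), (69.1, 0.19), (70.6, 0.19), (72.1, 0.17), (73.6, 0.2), (75.1, 0.19), (76.6, 0.19), (82.6, -0.79), (92.4, 0.2), (97.4, 0.21), (98.9, 0.2), (100.4, 0.17), (101.9, 0.15), (103.4, 0.18), (104.9, 0.22), (106.4, 0.17), (112.4, -0.72), (122.2, 0.2), (127.2, 0.27), (128.7, 0.17), (130.2, 0.22), (131.7, 0.24), (133.2, 0.2), (134.7, 0.66), ('re', 0.61)]
29.05 [-5.6  1.3  6.4] [0.0003 0.0575 0.0823] -82.91681974448713
```

The torque rose as the coils bound, 4 clicks on (so n=9). I'll back off gently, let go and check.

```bash
python3 - <<'E'
from look import *
q=sensors.sense()["joint_positions"].copy(); r=q[5]
for d in (4,9,14):
    q[5]=r+d; arm.movej(q); s=sensors.sense(); print(s["clock"],q[5].round(1),(s["moment"]@n).round(3))
hand.release(); keylook()
arm.move_linear(at(*KEY,.135),velocity=.15); keylook(); s=sensors.sense(); print(s["clock"],s["joint_positions"].round(1))
E
```

```text
29.3583 -78.9 0.191
29.6083 -73.9 0.236
29.8583 -68.9 0.125
key n 2397 centre [-0.3 55.1] size [31.1 11. ] long phi rect 0.6 pca 0.4
key n 1325 centre [-0.2 55.1] size [30.6 10.9] long phi rect 0.5 pca 0.4
31.175 [ 66.7 -35.5 -51.3  26.6 -60.7 -68.3]
```

The key stands by itself at +119.7°, which is 4 more clicks (7 in all), and the coils bound at the last one. It's fully wound, so next is the stop.

```bash
python3 - <<'E'
from look import *
tgt=np.array([0,-.056])
arm.move_linear(at(*KEY,.15),velocity=.15)
arm.move_to(at(*tgt,.15),ori(-145))
s=sensors.sense(); print(s["clock"],s["joint_positions"].round(1),loc(s["tcp_pos"]).round(4))
arm.move_linear(at(*tgt,.10),velocity=.15); e=tgt-loc(sensors.sense()["tcp_pos"])[:2]; cmd=tgt+e
hit=arm.move_linear(at(*cmd,.076),velocity=.06,threshold=8); s=sensors.sense(); print(hit,s["clock"],loc(s["tcp_pos"]).round(4))
assert not hit
f0=s["wrist_force"]; hand.gripper_close(30); s=sensors.sense(); f=s["wrist_force"]-f0
print(s["grip_width"],s["gripper_force"],np.round([f@px,f@py,f@n],1),(s["moment"]@n).round(3))
assert abs(s["grip_width"]-.039)<.004
q=s["joint_positions"].copy(); r=q[5]
for d in (15,30,43):
    q[5]=r-d; arm.movej(q); s=sensors.sense(); f=s["wrist_force"]-f0; print(d,np.round([f@px,f@py,f@n],1),(s["moment"]@n).round(3))
p=s["tcp_pos"]; hit=arm.move_linear(p+.0075*n,velocity=.03,threshold=12); s=sensors.sense(); f=s["wrist_force"]-f0
print("pulled",hit,loc(s["tcp_pos"]).round(4),np.round([f@px,f@py,f@n],1))
q=s["joint_positions"].copy(); q[5]+=38; arm.movej(q); hand.release()
arm.move_linear(at(*tgt,.15),velocity=.15); s=sensors.sense(); print(s["clock"])
c=read_camera("wrist"); P=cloud(c); L=np.stack([(P-C)@px,(P-C)@py,(P-C)@n],-1); rr=np.hypot(L[...,0],L[...,1]+.056)
for R in (.004,.010): m=(abs(rr-R)<.002)&(L[...,2]<.06)&(L[...,2]>0); print(R,m.sum(),np.percentile(L[...,2][m],[5,50,95]).round(4))
E
```

```text
32.5667 [ 55.4 -46.5 -54.2  21.9 -63.6   3.1] [-0.0002 -0.056   0.1496]
False 33.6 [ 0.0002 -0.056   0.0763]
0.03684858280964873 29.694624620387913 [1.9 4.6 3.6] 0.013
15 [-0.6  4.   4.5] 0.02
30 [-2.9  2.6  4.6] -0.007
43 [-2.2  2.4  5.6] 0.122
pulled False [ 0.0002 -0.0554  0.084 ] [-2.1  2.1  2.7]
37.3417
0.004 341 [0.0343 0.0354 0.0365]
0.01 819 [0.0338 0.0349 0.036 ]
```

The stop is out at 35 mm. I'll back away and do a final check.

```bash
python3 - <<'E'
from look import *
arm.move_linear(at(0,0,.20),ori(-180),velocity=.2); keylook(); 
arm.move_linear(at(-.05,.0,.26),velocity=.2); c=read_camera("top"); 
import pickle; o=pickle.load(open("c0.pkl","rb"))["top"]["image"]
cv2.imwrite("pics/fin.png",np.hstack([o[130:330,130:420],c["image"][130:330,130:420]])); print(sensors.sense()["clock"])
E
```

```text
key n 897 centre [ 0.3 55.7] size [31.5 11.4] long phi rect 0.4 pca 1.3
38.8833
```

View pics/fin.png

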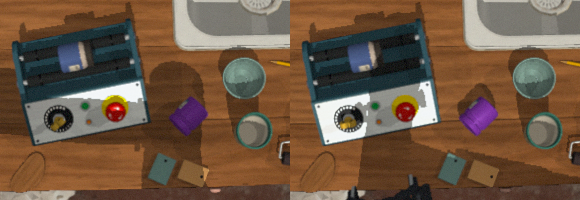

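The before and after crops match: the jar (75,57 → 364,57), bowl, cup and tile haven't moved. The stop is out and the key is wound.

```bash
python3 -c "
from station import close_job
print(close_job())"
```

```text
the job is handed in; nothing more can be done
None
```

The job is handed in, at about 39 s of the 72 s allowed: I latched the stop first, wound the key 7 clicks until the coils began to bind (peak torque read 0.66 N m, just under the 0.7 N m limit), then turned the stop so it came back out (eased up in the grip); the jar, cup, bowl and tile were not moved.

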